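Latch the tool case in the leather workshop

TASK

The larger of the two black equipment cases, standing on its hinge edge on the leather bench, has its lid ajar. Flip the steel wire loop of its latch over onto the lid so that it drops behind the hooked keeper, then throw the latch lever back away from the lid until it snaps down flat, so that the lid is clamped shut.

Things in the scene. Friction and masses are not known exactly. Their poses are not given: they have to be found in the camera images.
- case: The larger case (the smaller one, 120 mm tall, is latched already): black, fixed, on its hinge edge, draw latch on top; 170 mm tall, 300 long (y), 175 thick (x). Origin: on the bench below the middle of the seam. x points from the body shell (x -110 to 0 mm) across the seam to the lid (x 2 to 65), z up. The latch is centred on y = 0; its lever pivots about a line along y at x = -40, z = 190 mm.
- keeper (a point): Middle of the top edge of the keeper on the lid: a steel plate 34 mm wide (y), rising 15 mm above the lid's top and leaning over away from the latch (+x of the case) by 35 degrees. The loop's crossbar belongs behind it, on its +x side, down on the lid's top. It moves with the lid.
- lever_tip (a point): Middle of the lever's free end. Steel plate 60 mm long from its pivot, 22 mm wide (28 at the end), 4 thick. At first it stands, leaning 20 to 35 degrees from upright towards the lid (case +x); its stiff hinge stays where left. Clamped it lies flat, this point at x = -100, z = 190 mm of the case. Throwing it takes about 7 N at its end; over the last 10 degrees it snaps down by itself.
- loop_bar (a point): Middle of the wire loop's crossbar. Loop 44 mm wide, 94 long from its pin, 5 mm wire; the pin crosses the lever 25 mm from the lever's pivot, the lever fits inside the loop. At first it stands leaning back (case -x) on a stop, crossbar 285 to 305 mm above the bench. Free hinge: pushed to +x past upright it falls over the keeper onto the lid. The thrown lever draws it under the keeper.
- lid (a joint): Angle of the lid about its hinge at the foot of the seam, rad: 0 shut, 0.05 ajar (top about 8 mm off the seam). A spring of about 13 to 20 N at the top edge holds it ajar whenever the latch does not clamp it.

How it is judged (in metres and radians):
On the way:
1. with the lever still up, the loop's crossbar lies on the lid behind the keeper (x of loop_bar in the frame of case above 0.03 m and z of loop_bar in the frame of case below 0.18 m and z of lever_tip in the frame of case above 0.205 m), for 0.1 s.
At the end, for the whole second after the job is handed in: The latch holds by itself: the lever lies flat on the body shell (its end within 8 mm of its clamped height), the loop's crossbar is hooked behind the keeper, and the lid is shut to within 0.015 rad (2.5 mm at its top edge) (value of joint lid below 0.015 rad and z of lever_tip in the frame of case below 0.198 m and x of lever_tip in the frame of case below -0.08 m and z of loop_bar in the frame of case below 0.182 m and x of loop_bar in the frame of case above 0.015 m); the robot touches nothing.
It also fails if it takes over 48 s, if anything falls off the work surface, if the arm or the gripper's body presses on something with over 40 N, if the wrist force passes 120 N, or if a joint passes its speed limit or range.

ROBOT

A 6-joint arm with a two-finger parallel gripper is mounted at the origin on the work surface. World frame = base frame: x ahead of the robot, y to its left, z up, the work surface at z = 0. Lengths are in mm, angles in rad, forces in N, time in s.
With the tool pointing down it reaches from about 350 to 850 mm from the base axis. Payload 8.1 kg.
Tool frame: the origin (TCP) lies on the mounting face of the last link; the fingertips stand 186 mm ahead of it and the grasp point (between the pads) lies 167 mm ahead of it (r.grasp_offset is the distance from the TCP to the grasp point, in mm); z points along the fingers, y is the line along which they close (so a half turn about z gives the same grasp; the last joint's range is limited). The gripper opens to 93 mm and grips with 3 to 60 N. Pads are 15 mm wide; open, the fingers measure 128 mm over their backs; the gripper's body (75 mm by 188 mm) begins 65 mm behind the grasp point.
Start: joints at [1.06, 0.13, 1.488, -0, 1.523, -0.085], TCP at [247.81, 546.44, 404.735] pointing down, gripper open.
Joint ranges: [-2.96, 2.96], [-0.89, 2.26], [0.02, 2.5], [-1.34, 4.48], [0, 2.73], [-2.66, 2.66]. Speed limits (rad/s): [2.39, 2.39, 2.79, 3.14, 3.14, 3.14].

INTERFACE

Orientations are given as a rotation vector (axis times angle).
In Python, from station import r gives the robot as it stands.
- The arm moves only by the tool pendant, called after ">>>" by a JSON object that holds its "method" and its "body". Schema: {"type":"object","properties":{"moves":{"type":"array","items":{"type":"object","properties":{"sx":{"type":"number"},"sy":{"type":"number"},"sz":{"type":"number"},"ax":{"type":"number"},"ay":{"type":"number"},"az":{"type":"number"},"jaw":{"type":"number"}},"additionalProperties":false,"required":["jaw"]},"minItems":1,"maxItems":20},"force":{"type":"number"},"only":{"type":"string"},"quiet":{"type":"boolean"},"lines":{"type":"string"}},"required":["moves"],"additionalProperties":false}. moves is a list of rows, 1 to 20 of them, each an object with the fields sx, sy, sz (the shift in cm), ax, ay, az (a rotation vector in units of 0.1 rad), jaw (the finger opening in mm); a field left out counts as zero (the opening has to be given); each row is the pose to reach, as a shift and turn from the pose commanded when the call began, along the tool's axes at that moment; what a row does not reach only later rows make up. A row lasts 1/10 s, in which the tool goes at most 50 mm and 0.15 rad, less where a joint would pass 70% of its speed; a pose out of reach is approached as far as the arm can. The fingers move at their own pace and stop on an object; force is the grip in N (left out, the last holds). Time passes only in rows, so rows that do not move let the fingers close. The tool returns the time, the measured TCP pose, the force, the opening and the grip force at its end. only (a regular expression) keeps the lines of the reply that match it, lines (a string "A,B") keeps lines A to B, and quiet returns only ok. Input that does not fit is refused with a message, and nothing moves.
- r.observe(): the state, without advancing time (a new reading comes with each control period).
- r.camera(name): name is "side" or "top"; returns a dict with "pixels" (420x560x3 uint8, blue, green, red), "fov_y" (degrees; the focal length in pixels is half the picture's height over the tangent of half this angle, whatever the lens; pixels are square), "cx", "cy" (the principal point, pixels), "extrinsics" (4x4, takes a point from camera to world coordinates). Camera axes: x right, y up, looking along -z (the intrinsics and any distortion apply to the point x, -y, -z); pixel columns grow to the right and rows downward; lengths in mm; the calibration is good to about 2 mm. A picture is of the moment at which its call begins. There is no depth.
- r.finish_job(): hands the job in; it is judged then, once.
The state is a dict: "time": time; "qpos": joint angles; "qvel": joint speeds; "effort": joint torques, N m; "eef_pos": TCP position; "eef_rot": TCP orientation; "ft_force": force on the tool from outside, world axes, zero at the start; "torque": the same for the moment, N m; "gripper_width": finger opening in mm; "gripper_force": force on a finger pad.
Only numpy, scipy, OpenCV 4.12 (cv2) and the standard library are available. Lean on these libraries where they do the work, as an engineer would, in place of code of your own. Each camera call takes 0.05 s, during which the arm holds its last target. There are 200 camera calls.

## Working session

There is one attempt and no reset: what is moved stays moved. The work goes in short steps, Python scripts to look and compute and a tool call to move; the robot and the scene stay as the last step left them, time stands still between calls to the robot, and variables do not carry over. Pictures are saved under pics/ and viewed, at most 10 in all, crops included, and the job is handed in when it is done.

```bash
ls; mkdir -p pics
```

Run:
```python
from station import r
import cv2, numpy as np
for n in ("side","top"):
    c=r.camera(n); cv2.imwrite(f"pics/{n}0.png",c["pixels"]); print(n,c["fov_y"],c["cx"],c["cy"],{k:v for k,v in c.items() if k not in("pixels","fov_y","cx","cy","extrinsics")}); print(np.round(c["extrinsics"],3))
s=r.observe(); print(s["time"],s["eef_pos"],s["eef_rot"])
```

```text
pics
station.py
side 56.7485865543735 286.00772254679794 213.00946857338056 {}
[[ 8.19000e-01 -4.48000e-01  3.59000e-01  8.07190e+02]
 [ 5.74000e-01  6.49000e-01 -4.99000e-01 -3.79353e+02]
 [-9.00000e-03  6.15000e-01  7.89000e-01  6.76971e+02]
 [ 0.00000e+00  0.00000e+00  0.00000e+00  1.00000e+00]]
top 48.50908856699566 276.7250989637785 216.37464163137992 {}
[[-2.600000e-02  9.860000e-01 -1.630000e-01  3.873680e+02]
 [-1.000000e+00 -2.800000e-02 -7.000000e-03 -4.734000e+01]
 [-1.200000e-02  1.630000e-01  9.870000e-01  1.075697e+03]
 [ 0.000000e+00  0.000000e+00  0.000000e+00  1.000000e+00]]
0.1 [247.71064348 546.25773024 403.80158026] [-6.63715264e-01 -3.07019169e+00  2.44789720e-03]
```

View pics/side0.png

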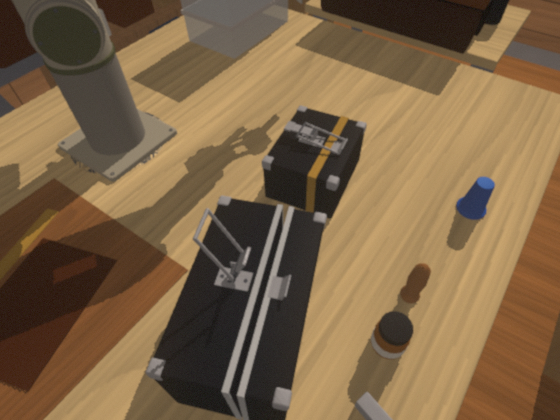

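View pics/top0.png

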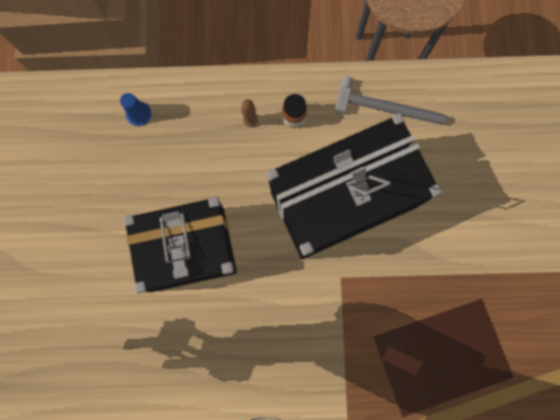

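The side view shows the big case with its latch plate near (235,275), the loop crossbar at about (203,228) and the keeper at (280,287). The top view shows the latch near (360,188) and the keeper at (343,160). I'll zoom in on both.

Run:
```python
import cv2
a=cv2.imread("pics/side0.png")[195:315,170:330]; b=cv2.imread("pics/top0.png")[110:260,260:460]
cv2.imwrite("pics/sc.png",cv2.resize(a,None,fx=5,fy=5,interpolation=3)); cv2.imwrite("pics/tc.png",cv2.resize(b,None,fx=4,fy=4,interpolation=3))
```

```text
(no output)
```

View pics/sc.png

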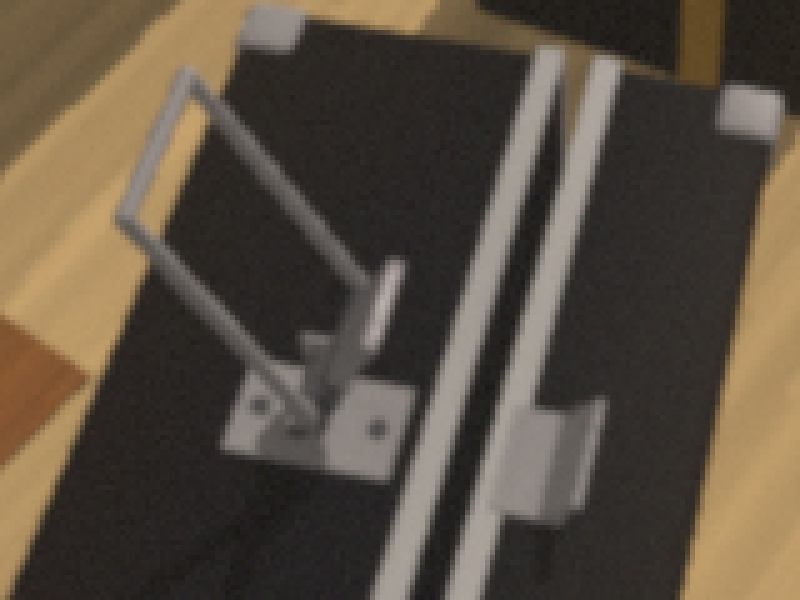

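View pics/tc.png

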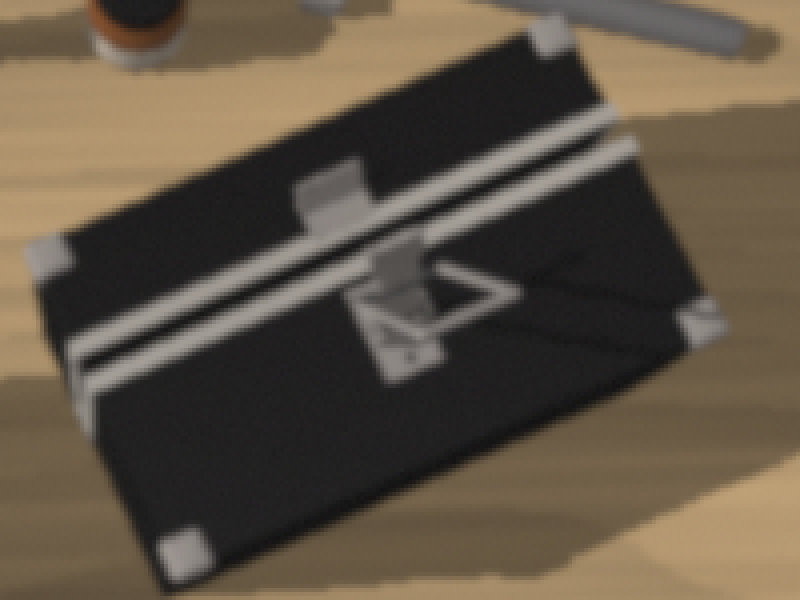

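Create h.py:
```python
import numpy as np, json
def ray(c,u,v):
    f=210/np.tan(np.radians(c["fov_y"]/2)); E=np.array(c["extrinsics"])
    d=E[:3,:3]@np.array([(u-c["cx"])/f,-(v-c["cy"])/f,-1]); return E[:3,3],d/np.linalg.norm(d)
def plane(c,uv,z):
    o,d=ray(c,*uv); return o+d*(z-o[2])/d[2]
def tri(c1,p1,c2,p2):
    o1,d1=ray(c1,*p1);o2,d2=ray(c2,*p2)
    s=np.linalg.lstsq(np.c_[d1,-d2],o2-o1,rcond=None)[0]
    a,b=o1+d1*s[0],o2+d2*s[1]; return (a+b)/2,np.linalg.norm(a-b)
S=lambda x,y:(x/5+169.6,y/5+194.6)
T=lambda x,y:(x/4+259.6,y/4+109.6)
```

Run:
```python
from station import r
from h import *
np.set_printoptions(precision=1,suppress=True)
s=r.camera("side");t=r.camera("top")
for n,a,b in [("bar",(157,147),(470,311)),("bar end near",(127,215),(425,328)),("bar end far",(188,78),(515,293)),("tip",(385,303),(397,241)),("keeper",(593,453),(328,171))]: print(n,*tri(s,S(*a),t,T(*b)))
P=[plane(t,T(*p),170) for p in [(85,385),(637,145),(70,345),(618,108),(25,240),(565,15),(165,592),(728,328)]]
for p in P: print(p)
print([np.degrees(np.arctan2(*(P[i+1]-P[i])[[1,0]])) for i in (0,2,4,6)])
print("side body corner far, lid corner far", plane(s,S(245,8),170),plane(s,S(785,90),170))
```

```text
bar [ 560.9 -213.2  300.5] 0.8398028468616492
bar end near [ 554.7 -209.6  267.5] 22.39223504822837
bar end far [ 567.3 -216.8  332.3] 21.92812799893422
tip [ 607.6 -193.   245.3] 2.6203627163950536
keeper [ 659.4 -172.   186.1] 1.120649886845739
[558.  -49.5 170. ]
[ 672.8 -330.5  170. ]
[578.4 -42.6 170. ]
[ 692.5 -322.5  170. ]
[632.7 -21.5 170. ]
[ 742.6 -299.2  170. ]
[454.8 -85.4 170. ]
[ 577.5 -368.2  170. ]
[np.float64(-67.7724004135299), np.float64(-67.81156542088935), np.float64(-68.40068528286437), np.float64(-66.5320130624908)]
side body corner far, lid corner far [460.3 -94.1 170. ] [631.2 -19.5 170. ]
```

Add to h.py:
```python
from scipy.spatial.transform import Rotation as R
YAW=np.radians(22.0); O=np.array([619.4,-187.6,0]); L=186
C=R.from_euler("z",YAW)
def to(points,state,p0=None):
    """case-frame fingertip points -> shift in tool axes, and turn to tool y || case x (pointing down)"""
    Rt=R.from_rotvec(state["eef_rot"]); p0=np.array(state["eef_pos"]) if p0 is None else np.array(p0)
    ex=C.apply([1,0,0]); z=np.array([0,0,-1.]); 
    G=R.from_matrix(np.c_[np.cross(ex,z),ex,z])
    print("turn",np.round((Rt.inv()*G).as_rotvec(),3))
    for p in points: print(p,np.round(Rt.inv().apply(O+C.apply(p)+[0,0,L]-p0),1))
def tip(state):
    Rt=R.from_rotvec(state["eef_rot"]); return C.inv().apply(np.array(state["eef_pos"])+Rt.apply([0,0,L])-O)
```

Run:
```python
from station import r
from h import *
s=r.observe(); to([(-112,0,350),(-112,0,283)],s,[247.81,546.44,404.735]); print(tip(s))
```

```text
turn [-0.001  0.     0.761]
(-112, 0, 350) [-564.3 -596.3 -130.7]
(-112, 0, 283) [-564.3 -596.2  -63.7]
[-69.84788284 819.60035481 218.1025232 ]
```
17-18 rows at 50mm: 821mm. Row steps: -33,-35 each. 18 rows: -31.35,-33.1. dz: -130 in first 4 rows. A row goes at most 50 mm and joint 70% speed; q1 speed limited 1.67 rad/s → 0.167 rad per row; at radius ~500, 83mm. Fine. If lags, "what a row does not reach only later rows make up". The first rows mostly up. Step about 48mm.

The manual's scale: shifts go in cm and turns go in units of 0.1 rad. Converting my numbers, -596 mm is -59.6, -582 mm is -58.2, 0.1 rad is 1.

>>> {"method": "pendant", "body": {"moves": [{"sx":-1,"sy":-1,"sz":-4.5,"jaw":0},{"sx":-3,"sy":-3,"sz":-8.5,"jaw":0},{"sx":-6,"sy":-6.3,"sz":-11.5,"az":0.5,"jaw":0},{"sx":-9.2,"sy":-9.7,"sz":-13.1,"az":1,"jaw":0},{"sx":-12.5,"sy":-13.2,"sz":-13.1,"az":1.5,"jaw":0},{"sx":-15.8,"sy":-16.7,"sz":-13.1,"az":2,"jaw":0},{"sx":-19.1,"sy":-20.2,"sz":-13.1,"az":2.5,"jaw":0},{"sx":-22.4,"sy":-23.7,"sz":-13.1,"az":3,"jaw":0},{"sx":-25.7,"sy":-27.2,"sz":-13.1,"az":3.5,"jaw":0},{"sx":-29,"sy":-30.7,"sz":-13.1,"az":4,"jaw":0},{"sx":-32.3,"sy":-34.2,"sz":-13.1,"az":4.5,"jaw":0},{"sx":-35.6,"sy":-37.6,"sz":-13.1,"az":5,"jaw":0},{"sx":-38.9,"sy":-41.1,"sz":-13.1,"az":5.5,"jaw":0},{"sx":-42.2,"sy":-44.6,"sz":-13.1,"az":6,"jaw":0},{"sx":-45.5,"sy":-48.1,"sz":-13.1,"az":6.5,"jaw":0},{"sx":-48.8,"sy":-51.6,"sz":-13.1,"az":7,"jaw":0},{"sx":-52.1,"sy":-55.1,"sz":-13.1,"az":7.5,"jaw":0},{"sx":-55,"sy":-58.2,"sz":-13.1,"az":7.61,"jaw":0},{"sx":-56.4,"sy":-59.6,"sz":-13.1,"az":7.61,"jaw":0},{"sx":-56.4,"sy":-59.6,"sz":-13.1,"az":7.61,"jaw":0}], "force": 20}}

```text
time: 2.2
eef_pos: [515.5, -231.9, 534.3]
eef_rot: [-1.76, -2.6, 0.001]
ft_force: [-0.3, 1.1, -0.1]
gripper_width: 0.7
gripper_force: 0.0
```

Run:
```python
from station import r
from h import *
s=r.observe(); print(tip(s)); to([(-112,0,288),(-20,0,288),(-5,0,288)],s)
```

```text
[-113.210426     -1.92686489  348.32865672]
turn [-0.002 -0.001 -0.003]
(-112, 0, 288) [ 2.1  1.  60.3]
(-20, 0, 288) [ 2.4 93.  60.2]
(-5, 0, 288) [  2.4 108.   60.2]
```

>>> {"method": "pendant", "body": {"moves": [{"sx":0.2,"sz":4,"jaw":0},{"sx":0.2,"sz":6,"jaw":0},{"sx":0.2,"sy":1.5,"sz":6,"jaw":0},{"sx":0.2,"sy":2.5,"sz":6,"jaw":0},{"sx":0.2,"sy":3.5,"sz":6,"jaw":0},{"sx":0.2,"sy":4.5,"sz":6,"jaw":0},{"sx":0.2,"sy":5.5,"sz":6,"jaw":0},{"sx":0.2,"sy":6.5,"sz":6,"jaw":0},{"sx":0.2,"sy":7.5,"sz":6,"jaw":0},{"sx":0.2,"sy":8.5,"sz":6,"jaw":0},{"sx":0.2,"sy":9.2,"sz":6,"jaw":0},{"sx":0.2,"sy":9.2,"sz":6,"jaw":0},{"sx":0.2,"sy":9.2,"sz":6,"jaw":0},{"sx":0.2,"sy":9.2,"sz":6,"jaw":0}]}}

```text
time: 3.6
eef_pos: [599.6, -193.2, 475.7]
eef_rot: [-1.757, -2.604, 0.0]
ft_force: [0.3, -0.4, 0.2]
gripper_width: 0.8
gripper_force: 0.0
```

Run:
```python
from station import r
from h import *
import cv2
s=r.observe(); print(tip(s)); 
a=r.camera("side")["pixels"][150:320,150:350]; b=r.camera("top")["pixels"][80:250,260:460]
cv2.imwrite("pics/c1.png",cv2.resize(np.hstack([a,b]),None,fx=2,fy=2,interpolation=3))
```

```text
[-20.48118964   2.23943275 289.73744073]
```

View pics/c1.png

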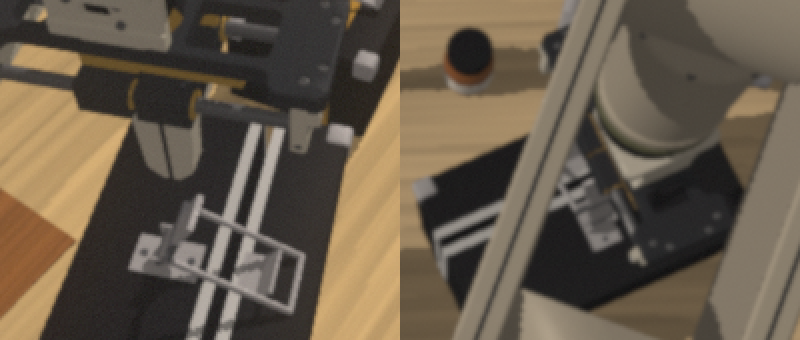

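The loop now lies on the lid, with its crossbar at crop (295,280) behind the keeper. Next I'll throw the lever.

Run:
```python
from station import r
from h import *
s=r.observe(); c=r.camera("side"); print("bar",C.inv().apply(plane(c,(297.5,291),173)-O))
to([(20,0,288),(20,0,228),(-20,0,228),(-35,0,230)],s)
```

```text
bar [ 56.77037223   0.32876193 173.        ]
turn [ 0.  0. -0.]
(20, 0, 288) [-2.2 40.5  1.9]
(20, 0, 228) [-2.2 40.5 61.9]
(-20, 0, 228) [-2.2  0.5 61.9]
(-35, 0, 230) [ -2.2 -14.5  59.9]
```

>>> {"method": "pendant", "body": {"moves": [{"sx":-0.2,"sy":2,"jaw":0},{"sx":-0.2,"sy":4,"jaw":0},{"sx":-0.2,"sy":4,"sz":3,"jaw":0},{"sx":-0.2,"sy":4,"sz":6.2,"jaw":0},{"sx":-0.2,"sy":3,"sz":6.2,"jaw":0},{"sx":-0.2,"sy":2,"sz":6.2,"jaw":0},{"sx":-0.2,"sy":1,"sz":6.2,"jaw":0},{"sx":-0.2,"sz":6.2,"jaw":0},{"sx":-0.2,"sy":-0.5,"sz":6.1,"jaw":0},{"sx":-0.2,"sy":-1,"sz":6,"jaw":0},{"sx":-0.2,"sy":-1,"sz":6,"jaw":0}]}}

```text
time: 4.85
eef_pos: [590.8, -199.0, 416.6]
eef_rot: [1.757, 2.603, -0.0]
ft_force: [0.3, -0.7, -0.9]
gripper_width: 0.4
gripper_force: 0.0
```

Run:
```python
from station import r
from h import *
import cv2
s=r.observe(); print(tip(s)); 
a=r.camera("side")["pixels"][170:320,150:350]
cv2.imwrite("pics/c2.png",cv2.resize(a,None,fx=3,fy=3,interpolation=3))
```

```text
[-3.07206769e+01 -9.39232269e-03  2.30591643e+02]
```

View pics/c2.png

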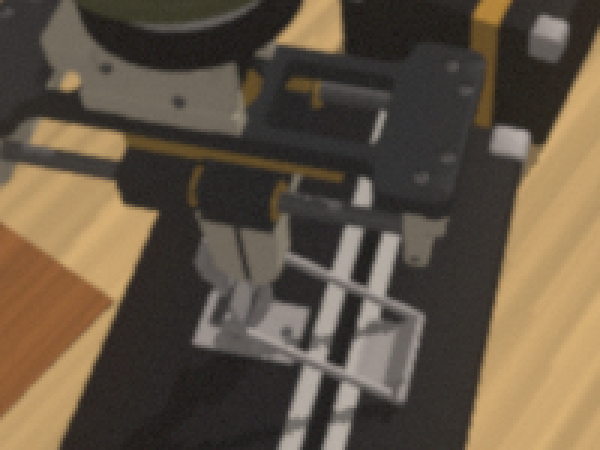

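The lever stands at about upright against the fingers, and the loop is still around the keeper. I'll continue along the arc.

Scaled: -37 mm is -3.7, -30 mm is -3.

>>> {"method": "pendant", "body": {"moves": [{"sy":-0.5,"jaw":0},{"sy":-1,"jaw":0},{"sy":-1.6,"sz":0.3,"jaw":0},{"sy":-2.3,"sz":0.6,"jaw":0},{"sy":-3,"sz":1,"jaw":0},{"sy":-3.7,"sz":1.5,"jaw":0},{"sy":-3.7,"sz":1.5,"jaw":0}]}}

```text
time: 5.6
eef_pos: [556.7, -212.5, 400.6]
eef_rot: [1.756, 2.604, 0.001]
ft_force: [2.0, 0.1, 0.6]
gripper_width: 0.9
gripper_force: 0.8
```

>>> {"method": "pendant", "body": {"moves": [{"sy":-0.6,"sz":0.5,"jaw":0},{"sy":-1.2,"sz":1,"jaw":0},{"sy":-1.4,"sz":1.4,"jaw":0},{"sy":-1.5,"sz":1.8,"jaw":0},{"sy":-1.5,"sz":1.8,"jaw":0}]}}

```text
time: 6.1
eef_pos: [542.5, -218.1, 381.4]
eef_rot: [-1.756, -2.602, 0.001]
ft_force: [0.4, -0.0, -0.2]
gripper_width: 0.5
gripper_force: 0.0
```

Run:
```python
from station import r
from h import *
import cv2
s=r.observe(); print(tip(s)); 
a=r.camera("side")["pixels"][170:320,150:350]
cv2.imwrite("pics/c3.png",cv2.resize(a,None,fx=3,fy=3,interpolation=3))
```

```text
[-83.03307533   0.80186344 195.37843212]
```

View pics/c3.png

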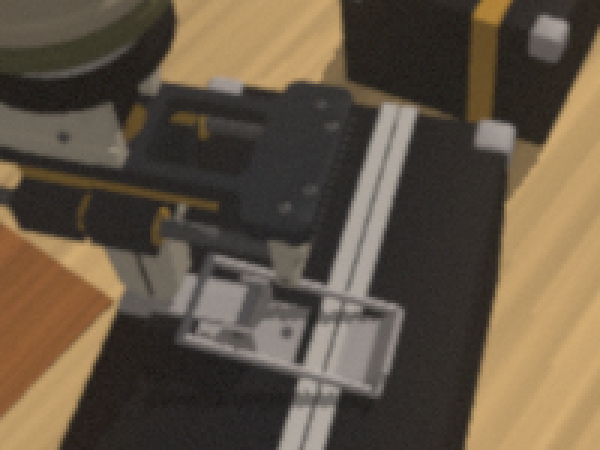

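The picture shows the lid closed, with the strips touching, the crossbar behind the keeper at crop (390,345), and the lever lying down. I'll lift clear and check.

>>> {"method": "pendant", "body": {"moves": [{"sz":-3,"jaw":0},{"sz":-7,"jaw":0},{"sy":-4.5,"sz":-11,"jaw":0},{"sy":-9,"sz":-13,"jaw":0},{"sy":-13.5,"sz":-13,"jaw":0},{"sy":-13.5,"sz":-13,"jaw":0},{"sy":-13.5,"sz":-13,"jaw":0}]}}

```text
time: 6.85
eef_pos: [417.1, -269.1, 513.5]
eef_rot: [1.759, 2.601, -0.0]
ft_force: [0.1, 0.4, -0.7]
gripper_width: 0.6
gripper_force: 0.0
```

Run:
```python
from station import r
import cv2,numpy as np
a=r.camera("side")["pixels"][170:320,150:350]; b=r.camera("top")["pixels"][110:260,260:460]
cv2.imwrite("pics/c4.png",cv2.resize(np.hstack([a,b]),None,fx=2,fy=2,interpolation=3))
```

```text
(no output)
```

View pics/c4.png

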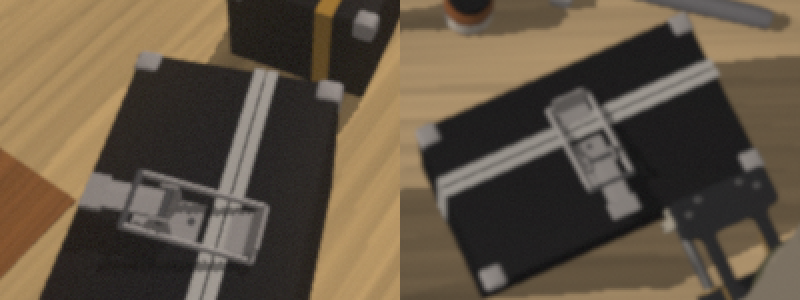

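Both views show the lever lying back flat, with its end at side crop (90,191) and top crop (625,214). The lid is shut with the loop hooked. I'll triangulate the lever end, then hand in.

Run:
```python
from station import r
from h import *
s=r.camera("side");t=r.camera("top")
p,e=tri(s,(195,265.5),t,(372.5,217)); q=C.inv().apply(p-O); print(q,e)
if q[2]<199 and q[0]<-85: print(r.finish_job())
```

```text
[-9.73851433e+01 -4.04260097e-02  1.85761176e+02] 3.753671564710443
the job is handed in; nothing more can be done
None
```

The latch on the larger case is clamped and I handed the job in at about 7 s: the loop is hooked behind the keeper, the lid looks shut in both views, and the lever end measured x = -97 mm, z = 186 mm (about 4 mm uncertainty); no verdict was returned.

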